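Log the blue-dot dish on its count pad

TASK

Log the culture dish with the blue dot: with the fingertips, lightly press that dish straight down on its sprung count pad so that it sinks clearly, most of the way, pause a moment and let it spring back up, then press the green save key most of the way down, also lightly and with a moment's pause, and withdraw. Do not pick up or shift anything: the dishes must stay seated in their cups, and leave the dishes with the yellow and black dots, the dye bottle and the pen untouched.

Things in the scene. Friction and masses are not known exactly. Their poses are not given: they have to be found in the camera images.
- blue_dot (a point): Centre of the top face of the dish with the blue dot: a small clear, lidded petri dish with pink agar, 60 mm diameter, 8 mm high, about 30 g, loose, with a flat round blue sticker of 22 mm diameter on the middle of its lid. The dish lies in an aluminium cup (71 mm outer diameter, rim 5 mm below the dish's top) on a sprung count pad; its top is 41 mm above the worktop when not pressed.
- dish_blue: The same dish as a body; origin at the centre of its underside, z up.
- rest_blue (a joint): Travel of the sprung cup under the dish with the blue dot, m: 0 = up, grows as it is pushed straight down, 0.007 = bottomed. It moves freely, needs about 1.5 N to start and 5 N to bottom, and springs back up by itself.
- pad_blue: The count pad under that dish: fixed white rounded box, 84 x 84 x 20 mm, one of three alike; origin at the centre of its underside.
- yellow_dot (a point): Centre of the top face of the dish with the yellow dot: a small clear, lidded petri dish with pink agar, 60 mm diameter, 8 mm high, about 30 g, loose, with a flat round yellow sticker of 22 mm diameter on the middle of its lid. The dish lies in an aluminium cup (71 mm outer diameter, rim 5 mm below the dish's top) on a sprung count pad; its top is 41 mm above the worktop when not pressed.
- dish_yellow: The same dish as a body; origin at the centre of its underside, z up.
- rest_yellow (a joint): Travel of the sprung cup under the dish with the yellow dot, m: 0 = up, grows as it is pushed straight down, 0.007 = bottomed. It moves freely, needs about 1.5 N to start and 5 N to bottom, and springs back up by itself.
- pad_yellow: The count pad under that dish: fixed white rounded box, 84 x 84 x 20 mm, one of three alike; origin at the centre of its underside.
- black_dot (a point): Centre of the top face of the dish with the black dot: a small clear, lidded petri dish with pink agar, 60 mm diameter, 8 mm high, about 30 g, loose, with a flat round black sticker of 22 mm diameter on the middle of its lid. The dish lies in an aluminium cup (71 mm outer diameter, rim 5 mm below the dish's top) on a sprung count pad; its top is 41 mm above the worktop when not pressed.
- dish_black: The same dish as a body; origin at the centre of its underside, z up.
- rest_black (a joint): Travel of the sprung cup under the dish with the black dot, m: 0 = up, grows as it is pushed straight down, 0.007 = bottomed. It moves freely, needs about 1.5 N to start and 5 N to bottom, and springs back up by itself.
- pad_black: The count pad under that dish: fixed white rounded box, 84 x 84 x 20 mm, one of three alike; origin at the centre of its underside.
- save_key_top (a point): Centre of the top of the green save key: round, 34 mm diameter, 42 mm above the worktop when up, on the fourth white box.
- save_key (a joint): Travel of the save key, m: 0 = up, grows as it is pressed down, 0.006 = bottomed; about 1.5 N to start, 5 N to bottom; springs back.
- key_unit: The fixed white box that carries the green save key, 84 x 84 x 20 mm; origin at the centre of its underside. The three pads and this box stand in a row across the worktop in any order, 108 to 126 mm apart from centre to centre.
- bottle: Bystander: small dye bottle with a black cap, 45 mm diameter, 94 mm high, loose, standing; origin at the centre of its underside.
- pen: Bystander: white marker pen with a blue cap, 13 x 135 x 14 mm, loose, lying; origin at the centre of its underside.
- bioprinter: Fixed crimson bench machine, about 0.35 m wide, to the right of the row and farther back (it takes up x 0.50 to 0.83, y -0.51 to -0.14 and reaches 0.39 m above the worktop); keep the arm and gripper clear of it. Left of it, close behind the row, stands a black computer case 0.10 m high (front face at x 0.525 to 0.58, y 0.07 to 0.40), with a monitor behind it (from x 0.65, up to 0.5 m high).
There are look-alikes about, which are no part of the job. Leave any turquoise look-alike of the dish_yellow alone.

How it is judged:
On the way, in this order (a step that is already met when the one before it is completed fails the run):
1. the dish with the blue dot is pressed down by the fingers, its cup at least 4 mm down (value of joint rest_blue above 0.004 m and contact force between the fingers and dish_blue above 0.5 N), for 0.1 s.
2. with the blue-dot dish back up, the fingers press the green save key at least 3.5 mm down (value of joint save_key above 0.0035 m and value of joint rest_blue below 0.0015 m and contact force between the fingers and key_unit above 0.5 N), for 0.1 s.
At the end, for the whole second after the job is handed in: All three cups and the save key are back up (within 1.5 mm), every dish lies at rest, level and within 6 mm of where it was, and the bottle and pen are within 10 mm of where they stood (value of joint each of rest_blue, rest_yellow, rest_black, save_key below 0.0015 m and distance of each of dish_blue, dish_yellow, dish_black from where it was at the start of the episode below 0.006 m and linear speed of each of dish_blue, dish_yellow, dish_black below 0.02 m/s and angle between each of dish_blue, dish_yellow, dish_black's own z axis and vertical below 0.05 rad and distance of each of bottle, pen from where it was at the start of the episode below 0.01 m); the robot touches nothing.
It fails at once if the dish with the yellow or black dot is touched or its cup pushed down (contact force between any of the fingers, the arm and dish_yellow above 1 N or contact force between any of the fingers, the arm and dish_black above 1 N or value of joint any of rest_yellow, rest_black above 0.002 m).
It fails at once if the blue-dot dish is lifted 6 mm or shifted about 10 mm sideways (height (world z) of dish_blue above 0.039 m or distance of dish_blue from where it was at the start of the episode above 0.0122 m).
It fails at once if the dish or the save key is pressed harder than 25 N (contact force between any of the fingers, the arm and dish_blue above 25 N or contact force between any of the fingers, the arm and key_unit above 25 N).
It fails at once if the dye bottle or the pen is touched or moved (contact force between any of the fingers, the arm and bottle above 0.5 N or contact force between any of the fingers, the arm and pen above 0.5 N or distance of any of bottle, pen from where it was at the start of the episode above 0.01 m).
It also fails if it takes over 58 s, if anything falls off the work surface, if the arm or the gripper's body presses on something with over 40 N, if the wrist force passes 120 N, or if a joint passes its speed limit or range.

ROBOT

A 6-joint arm with a two-finger parallel gripper is mounted at the origin on a cart in front of the work surface, level with it; the furniture and walls round the work are solid. World frame = base frame: x ahead of the robot, y to its left, z up, the work surface at z = 0. Lengths are in m, angles in rad, forces in N, time in s.
With the tool pointing down it reaches from about 0.35 to 0.975 m from the base axis. Payload 4.9 kg.
Tool frame: the origin (TCP) lies where the fingers leave the gripper's body, on its centre line; the fingertips stand 73 mm ahead of it and the grasp point (between the pads) lies 54 mm ahead of it; z points along the fingers, y is the direction in which the jaws open and shut (so a half turn about z gives the same grasp; the last joint's range is limited). The gripper opens to 85 mm and grips with 20 to 120 N. Pads are 22 mm wide; open, the fingers measure 114 mm over their backs; the gripper's body (76 mm by 85 mm) begins 54 mm behind the grasp point. The pads swing forward as they close: fully open they stand 13 mm farther back than shut.
Start: joints at [-0.119, 0.053, 1.613, -0, 1.476, -0.119], TCP at [0.625, 0, 0.304] pointing down, gripper open.
Joint ranges: [-3.01, 3.01], [-1.01, 2.22], [0.06, 2.58], [-1.02, 4.17], [0.09, 2.62], [-3.14, 3.14]. Speed limits (rad/s): [2.57, 2.57, 3.14, 3.14, 3.14, 3.14].

INTERFACE

Orientations are given as a rotation vector (axis times angle).
In Python, from station import monitor, vision, workorder gives the robot as it stands.
- The arm moves only by the tool arm_command, never from a script. Its argument "rows" is text: rows parted by semicolons, each of 6 numbers parted by spaces: the shift along the world's x, y, z in mm, then the turn, a rotation vector about the world's x, y, z in degrees. In form: tx ty tz wx wy wz; .... A call has 1 to 12 rows; each row is the pose to reach, as a shift and turn from the pose measured when the call began; what a row does not reach only later rows make up. A row lasts 1/8 s, in which the tool goes at most 62.5 mm and 10.7 degrees, less where a joint would pass 70% of its speed; a pose out of reach is approached as far as the arm can. A call with a gripper value outside its range is refused whole. "jaw" is the opening, from 0 (shut) to 1 (fully open), set as the call begins (left out, the last holds). The fingers move at their own pace and stop on an object; "squeeze" is the grip in N (left out, the last holds). Time passes only in rows, so rows that repeat a pose let the fingers close. It gives the time, the measured TCP pose, the force and the opening at its end, in the units of the state.
- monitor.get_obs(): the state, without advancing time (a new reading comes with each control period).
- vision.get_image(name): name is "scene" or "side" or "wrist"; returns a dict with "frame" (420x560x3 uint8, red, green, blue), "vfov" (degrees; the focal length in pixels is half the picture's height over the tangent of half this angle, whatever the lens; pixels are square), "cx", "cy" (the principal point, pixels), "distortion" ([k1, k2, p1, p2, k3] as OpenCV has them; the pictures are not rectified), "R" (3x3) and "t" (3): a world point X has camera coordinates R X + t; the wrist camera has in their place "T_tool_cam" (4x4, takes a point from camera to tool coordinates, whose origin is the TCP and whose axes are the flange's). Camera axes: x right, y down, z forward; pixel columns grow to the right and rows downward; lengths in m; the calibration is good to about 2 mm. A picture is of the moment at which its call begins: read the wrist's pose just before it. There is no depth.
- workorder.finish_job(): hands the job in, once; it reports no verdict.
The state is a dict: "t": time; "q": joint angles; "dq": joint speeds; "effort": joint torques, N m; "tool_pos": TCP position; "tool_rot": TCP orientation; "contact_force": force on the tool from outside, world axes, zero at the start; "wrist_torque": the same for the moment, N m; "opening": finger opening in m.
Only numpy, scipy, OpenCV 4.12 (cv2) and the standard library are available. Lean on these libraries where they do the work, as an engineer would, in place of code of your own. Each camera call takes 0.05 s, during which the arm holds its last target. There are 200 camera calls.

## Working session

There is one attempt and no reset: what is moved stays moved. The work goes in short steps, Python scripts to look and compute and a tool call to move; the robot and the scene stay as the last step left them, time stands still between calls to the robot, and variables do not carry over. Pictures are saved under pics/ and viewed, about 8 in all and at most 12, crops included, and the job is handed in when it is done.

Besides the shell and the picture viewer there is one more tool, called after "Call:" in YAML: its name, and indented under it one key for each argument. arm_command: Moves the arm, as the interface text tells. Its arguments: {"type":"object","properties":{"rows":{"type":"string"},"jaw":{"type":"number"},"squeeze":{"type":"number"}},"required":["rows"]}

```bash
mkdir -p pics; cat > h.py <<'E'
import numpy as np, cv2
from scipy.spatial.transform import Rotation as Ro
from station import monitor, vision, workorder
def grab(name,fn=None):
    o=monitor.get_obs(); d=vision.get_image(name)
    if name=='wrist':
        T=np.eye(4);T[:3,:3]=Ro.from_rotvec(o['tool_rot']).as_matrix();T[:3,3]=o['tool_pos']
        W=T@np.array(d['T_tool_cam']);d['R']=W[:3,:3].T;d['t']=-d['R']@W[:3,3]
    if fn: cv2.imwrite(fn,d['frame'][:,:,::-1])
    return d
def K(d):
    f=210/np.tan(np.radians(d['vfov'])/2);return np.array([[f,0,d['cx']],[0,f,d['cy']],[0,0,1.]])
def ray(d,uv,z):
    p=cv2.undistortPoints(np.array([[uv]],float),K(d),np.array(d['distortion'],float))[0,0]
    R=np.array(d['R']);c=-R.T@np.array(d['t']);v=R.T@np.array([p[0],p[1],1]);return c+v*(z-c[2])/v[2]
def proj(d,X):
    return cv2.projectPoints(np.array(X,float).reshape(-1,3),cv2.Rodrigues(np.array(d['R'],float))[0],np.array(d['t'],float),K(d),np.array(d['distortion'],float))[0][:,0]
E
python3 - <<'E'
from h import *
o=monitor.get_obs();print(o)
a=[grab(n)for n in('scene','side','wrist')]
for n,d in zip('abc',a):cv2.imwrite(f'pics/{n}.png',d['frame'][:,:,::-1])
E
```

```text
{'t': 0.0, 'q': array([-1.18997151e-01,  5.33682342e-02,  1.61432391e+00,  2.58397199e-05,
        1.47600518e+00, -1.18993244e-01]), 'dq': array([ 0.00127646,  0.00108526,  0.00042919,  0.00052544, -0.00122217,
        0.00101323]), 'effort': array([ 2.70554956e-04, -3.93670499e+01, -3.70175600e+01, -1.62778279e-04,
        6.93513779e-03, -6.06393527e-06]), 'tool_pos': array([6.24514892e-01, 6.55574053e-05, 3.02637950e-01]), 'tool_rot': array([-2.22026703e+00, -2.22025287e+00,  2.01081907e-03]), 'contact_force': array([-0.88603974,  0.3891998 , -0.53076636]), 'wrist_torque': array([-0.01894377,  0.00436992,  0.05820015]), 'opening': 0.08526113613744955}
```

View pics/a.png

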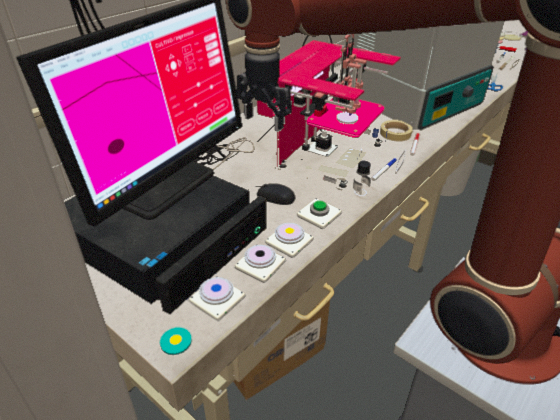

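View pics/c.png

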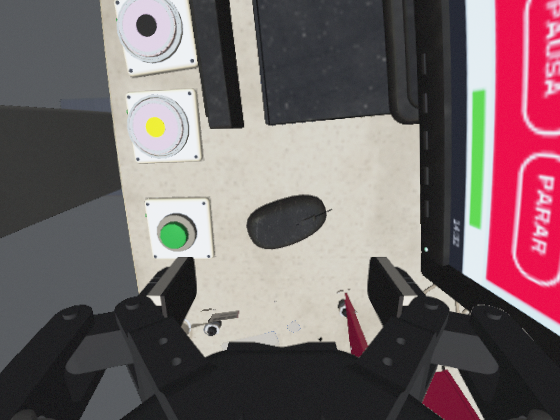

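The scene view shows the blue dot at (216,289), black dot at (260,253), yellow dot at (289,231) and green key at (319,207). The turquoise look-alike is at (175,340), the bottle at (363,172) and the pen at (385,163). The wrist view shows black (147,25), yellow (155,127) and key (174,234). What could be mistaken for the target: black-dot dish, yellow-dot dish, turquoise yellow-dot look-alike, blue pen cap. I choose the blue sticker at (216,289).

```bash
cat >> h.py <<'E'
def blob(d,uv,r=14,tol=60):
    """centroid of the patch coloured as at uv, near uv"""
    im=d['frame'].astype(int);u,v=map(int,uv);ref=np.median(im[v-1:v+2,u-1:u+2].reshape(-1,3),0)
    m=(np.abs(im-ref).max(2)<tol).astype(np.uint8);w=np.zeros_like(m);cv2.circle(w,(u,v),r,1,-1);m*=w
    n,l,s,c=cv2.connectedComponentsWithStats(m);k=l[v,u];return c[k],s[k],ref
E
python3 - <<'E'
from h import *
s=grab('scene');w=grab('wrist')
for d,n,uv,z,r in [(s,'blue',(216,289),.041,12),(s,'black',(260,253),.041,12),(s,'yel',(289,231),.041,12),(s,'key',(319,206),.042,14),(w,'black',(147,25),.041,20),(w,'yel',(155,127),.041,20),(w,'key',(174,234),.042,25)]:
    c,st,ref=blob(d,uv,r);print(n,c.round(1),st,ref,ray(d,c,z).round(4))
print(ray(s,(363,188),0),ray(s,(363,165),.094),ray(s,(375,172),.01),ray(s,(396,156),.01),ray(s,(175,340),.01),ray(s,(207,302),.02), ray(s,(266,203),.07))
i=s['frame'][190:330,150:350,::-1];cv2.imwrite('pics/d.png',cv2.resize(i,None,fx=4,fy=4,interpolation=2))
E
```

```text
blue [215.8 287.4] [211 285  10   6  49] [ 23.  97. 203.] [0.4815 0.3072 0.041 ]
black [259.6 253.2] [256 251   8   6  37] [29. 31. 31.] [0.4817 0.1743 0.041 ]
yel [289.1 230.1] [286 228   8   5  30] [240. 222.   0.] [0.482  0.0708 0.041 ]
key [319.5 204.5] [314 201  12   8  73] [ 20. 167.  60.] [ 0.4863 -0.055   0.042 ]
black [145.7  25.1] [136  15  20  22 346] [51. 51. 51.] [0.4842 0.1745 0.041 ]
yel [154.7 126.6] [146 117  19  20 288] [238. 239.  57.] [0.4843 0.0709 0.041 ]
key [172.4 235.9] [160 224  26  25 509] [ 66. 192.  93.] [ 0.4919 -0.0583  0.042 ]
[ 0.47040309 -0.24149458  0.        ] [ 0.46334526 -0.20976151  0.094     ] [ 0.48054401 -0.31953585  0.01      ] [ 0.47849024 -0.43748091  0.01      ] [0.46558197 0.43087688 0.01      ] [0.48140402 0.33367525 0.02      ] [0.5673737  0.05586683 0.07      ]
```

View pics/d.png

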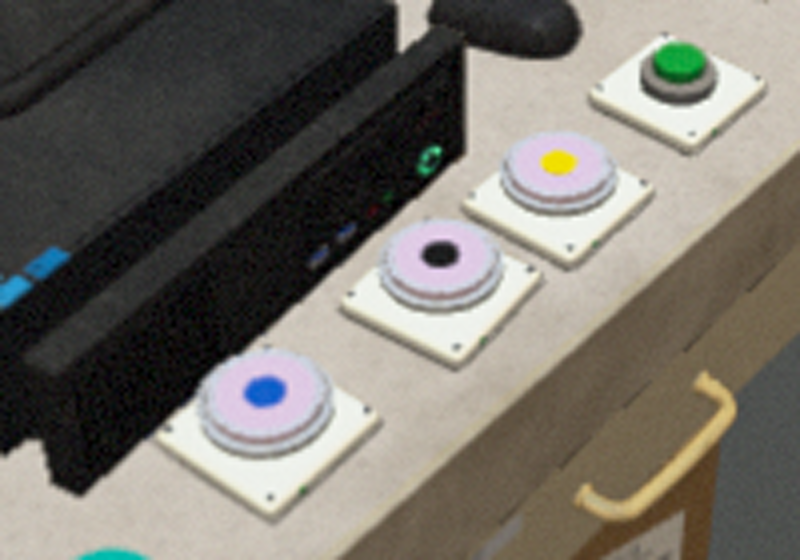

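The close crop confirms the choice: a blue sticker on a pink dish in an aluminium cup at crop (265,392), the leftmost pad. The measured pitch (133/104/127 mm) is slightly off the stated 108–126 mm, so I'll check from above.

Call:
arm_command:
  rows: "-30 50 0 0 0 0;-70 100 0 0 0 0;-100 150 0 0 0 0;-130 200 0 0 0 0;-143 230 -10 0 0 0;-143 235 -20 0 0 0;-143 235 -20 0 0 0;-143 235 -20 0 0 0"
  jaw: 0

```text
t: 1.25
tool_pos: [0.4824, 0.2341, 0.2834]
tool_rot: [-2.223, -2.219, 0.001]
contact_force: [1.0, -0.7, -0.2]
opening: -0.0006
```

```bash
python3 - <<'E'
from h import *
o=monitor.get_obs();w=grab('wrist','pics/e.png');print(o['tool_pos'],o['tool_rot'],o['opening'],proj(w,[[.4815,.307,.041],[.484,.1745,.041]]))
im=w['frame'].astype(int);m=((im[:,:,2]-im[:,:,0]>70)&(im[:,:,2]-im[:,:,1]>40)).astype(np.uint8)
n,l,s,c=cv2.connectedComponentsWithStats(m)
for k in range(1,n):
    if s[k,4]>80:print(s[k],c[k],ray(w,c[k],.041))
E
```

```text
[0.48241794 0.23412444 0.28338025] [-2.22276922e+00 -2.21938759e+00  1.24839749e-03] -0.0006248328487374258 [[279.71862401 123.38674189]
 [282.32035362 242.95392471]]
[403  18  16  28 399] [410.5037594   32.30827068] [0.61005885 0.39501804 0.041     ]
[404  52  15  27 381] [410.96850394  65.37007874] [0.61312606 0.36439281 0.041     ]
[272 112  22  22 366] [282.63661202 122.87704918] [0.48451307 0.30750343 0.041     ]
```

View pics/e.png

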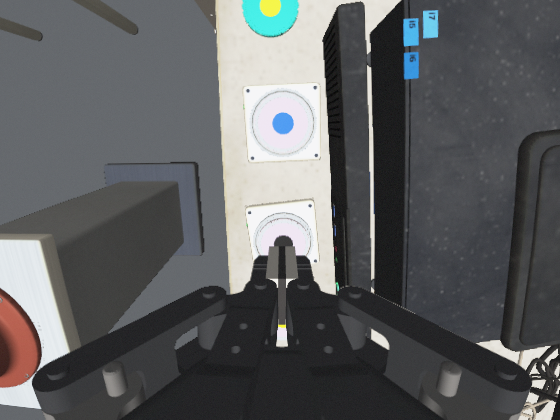

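The blue sticker is at (283,123), which puts it at (0.4845, 0.3075). This agrees with the scene view to within 3 mm. The case bezel (col ≥ 325) stands close behind it, so I'll turn the jaws by 90° to lie along the row, with the camera towards the robot.

Call:
arm_command:
  rows: "0 10 -5 0 0 9;0 20 -10 0 0 18;0 30 -20 0 0 27;0 40 -30 0 0 36;0 50 -40 0 0 45;0 60 -50 0 0 54;0 70 -60 0 0 63;0 73 -70 0 0 72;0 73 -80 0 0 81;0 73 -100 0 0 90;0 73 -110 0 0 90;0 73 -110 0 0 90"

```text
t: 2.8
tool_pos: [0.4825, 0.3065, 0.1729]
tool_rot: [-0.008, -3.14, 0.002]
contact_force: [-0.3, 0.4, -0.2]
opening: 0.0001
```

```bash
python3 - <<'E'
from h import *
o=monitor.get_obs();print(o['tool_pos'],o['tool_rot'],o['contact_force'],o['q'])
s=grab('scene');w=grab('wrist');d=grab('side')
tip=Ro.from_rotvec(o['tool_rot']).apply([0,0,.073])+o['tool_pos'];print(tip,proj(s,tip),proj(d,tip),proj(d,[.4845,.3075,.041]))
print(np.array(w['T_tool_cam']).round(3))
i=s['frame'][150:330,110:350,::-1];i=cv2.resize(i,(560,420))
cv2.imwrite('pics/f.png',cv2.resize(np.vstack([i,d['frame'][:,:,::-1]]),(400,600)))
E
```

```text
[0.48253422 0.30647208 0.17294215] [-7.56708794e-03 -3.14016507e+00  1.93717186e-03] [-0.34663265  0.37846571 -0.19864471] [ 4.35868161e-01  4.47887066e-02  1.84862333e+00 -5.43180031e-04
  1.24998812e+00 -1.12993688e+00]
[0.4824305  0.30638226 0.09994228] [[213.46118959 266.3053711 ]] [[219.30030951 160.83861438]] [[220.84161182 176.87543039]]
[[-0.001 -0.961 -0.275  0.069]
 [ 1.    -0.001  0.    -0.   ]
 [-0.001 -0.275  0.961 -0.071]
 [ 0.     0.     0.     1.   ]]
```

View pics/f.png

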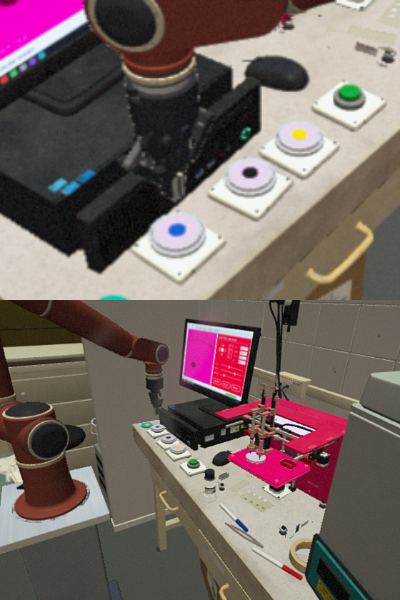

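The closed fingertips hang right above the blue-dot dish and clear of the case, and nothing has been moved. Next I go down to just above the lid.

Call:
arm_command:
  rows: "0 1 -15 0 0 0;0 1 -30 0 0 0;0 1 -42 0 0 0;0 1 -48 0 0 0;0 1 -52 0 0 0;0 1 -54 0 0 0;0 1 -54 0 0 0;0 1 -54 0 0 0"

```text
t: 3.95
tool_pos: [0.4834, 0.3083, 0.1211]
tool_rot: [0.005, 3.139, 0.001]
contact_force: [0.1, 0.5, -0.4]
opening: -0.0
```

Call:
arm_command:
  rows: "0 0 -2 0 0 0;0 0 -4 0 0 0;0 0 -5 0 0 0;0 0 -6 0 0 0;0 0 -7 0 0 0;0 0 -8 0 0 0;0 0 -8 0 0 0"

```text
t: 4.82
tool_pos: [0.4834, 0.3083, 0.1132]
tool_rot: [0.005, 3.139, 0.001]
contact_force: [-0.7, -0.4, 2.5]
opening: -0.0003
```

Call:
arm_command:
  rows: "0 0 -1 0 0 0;0 0 -2 0 0 0;0 0 -3 0 0 0;0 0 -3.5 0 0 0;0 0 -3.5 0 0 0;0 0 -3.5 0 0 0;0 0 -3.5 0 0 0"

```text
t: 5.7
tool_pos: [0.4835, 0.3083, 0.1098]
tool_rot: [0.005, 3.139, 0.001]
contact_force: [-1.3, -0.1, 4.0]
opening: -0.0002
```

```bash
python3 - <<'E'
from h import *
o=[monitor.get_obs() for _ in range(3)]
s=grab('scene');print([(x['tool_pos'].round(4),x['contact_force'].round(2)) for x in o], monitor.get_obs()['contact_force'])
i=s['frame'][220:330,160:300,::-1];cv2.imwrite('pics/g.png',cv2.resize(i,None,fx=4,fy=4,interpolation=2))
E
```

```text
[(array([0.4835, 0.3083, 0.1098]), array([-1.3 , -0.12,  4.01])), (array([0.4835, 0.3083, 0.1098]), array([-1.3 , -0.12,  4.01])), (array([0.4835, 0.3083, 0.1098]), array([-1.3 , -0.12,  4.01]))] [-1.1847568  -0.46987929  3.44737801]
```

View pics/g.png

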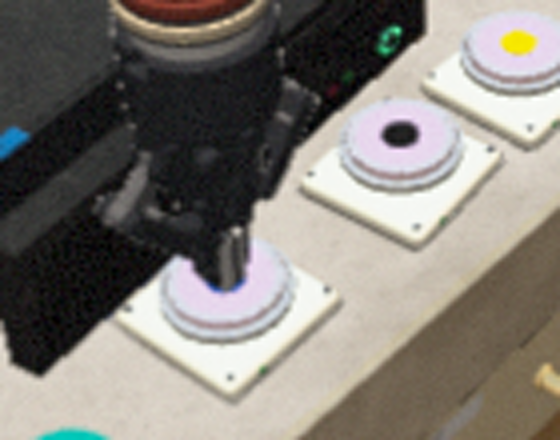

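The fingers press on the blue sticker, and the dish has sunk about 4–5 mm at 3.5–4 N. I'll go a little deeper for margin, hold, then release.

Call:
arm_command:
  rows: "0 0 -0.8 0 0 0;0 0 -1.4 0 0 0;0 0 -1.4 0 0 0;0 0 -1.4 0 0 0;0 0 -1.4 0 0 0"

```text
t: 6.38
tool_pos: [0.4835, 0.3083, 0.1084]
tool_rot: [0.005, 3.139, 0.001]
contact_force: [-1.6, 0.6, 3.6]
opening: 0.0
```

Call:
arm_command:
  rows: "0 0 -0.5 0 0 0;0 0 -1 0 0 0;0 0 -1 0 0 0;0 0 -1 0 0 0"

```text
t: 6.88
tool_pos: [0.4835, 0.3084, 0.1075]
tool_rot: [0.005, 3.139, 0.001]
contact_force: [-1.7, -1.3, 4.3]
opening: 0.0001
```

```bash
python3 - <<'E'
from h import *
f=[]
for _ in range(6):
    s=grab('scene');o=monitor.get_obs();f.append(o['contact_force'])
print(np.mean(f,0),np.std(f,0),o['tool_pos'])
E
```

```text
[-1.75175828 -0.97812845  4.59270529] [0.61459049 0.73239596 0.3635247 ] [0.48349228 0.30836601 0.10746735]
```

About 4.6 N mean and 6.5 mm below rest height: well sunk and not bottomed hard. Releasing and travelling to the key, high over the dishes.

Call:
arm_command:
  rows: "0 0 2 0 0 0;0 0 4 0 0 0;0 0 7 0 0 0;0 0 12 0 0 0;0 0 25 0 0 0;0 0 50 0 0 0;0 0 85 0 0 0;0 0 110 0 0 0;0 0 120 0 0 0;0 0 120 0 0 0"

```text
t: 8.43
tool_pos: [0.4837, 0.3085, 0.2281]
tool_rot: [0.005, 3.138, 0.002]
contact_force: [-0.0, -0.1, 0.7]
opening: -0.0002
```

Call:
arm_command:
  rows: "0 -35 0 0 0 0;0 -75 0 0 0 0;0 -115 0 0 0 0;0 -155 0 0 0 0;0 -195 0 0 0 0;0 -235 0 0 0 0;0 -275 0 0 0 0;0 -315 0 0 0 0;0 -345 0 0 0 0;3 -360 0 0 0 0;6 -365 0 0 0 0;6 -365 0 0 0 0"

```text
t: 9.93
tool_pos: [0.4898, -0.0561, 0.2278]
tool_rot: [0.004, 3.139, 0.003]
contact_force: [-0.6, -0.0, -0.0]
opening: 0.0
```

```bash
python3 - <<'E'
from h import *
o=monitor.get_obs();print(o['tool_pos'],o['tool_rot'],o['contact_force'])
s=grab('scene')
c,st,ref=blob(s,(216,288),12);print(c,st,ref,ray(s,c,.041))
i=s['frame'][140:320,150:390,::-1];cv2.imwrite('pics/i.png',cv2.resize(i,None,fx=3,fy=3,interpolation=2))
E
```

```text
[ 0.48983246 -0.05610028  0.22775736] [4.15181035e-03 3.13873938e+00 2.69111581e-03] [-0.57966433 -0.00676169 -0.04016059]
[215.91489362 287.46808511] [212 285   9   6  47] [ 19. 100. 208.] [0.48114089 0.30705153 0.041     ]
```

View pics/i.png

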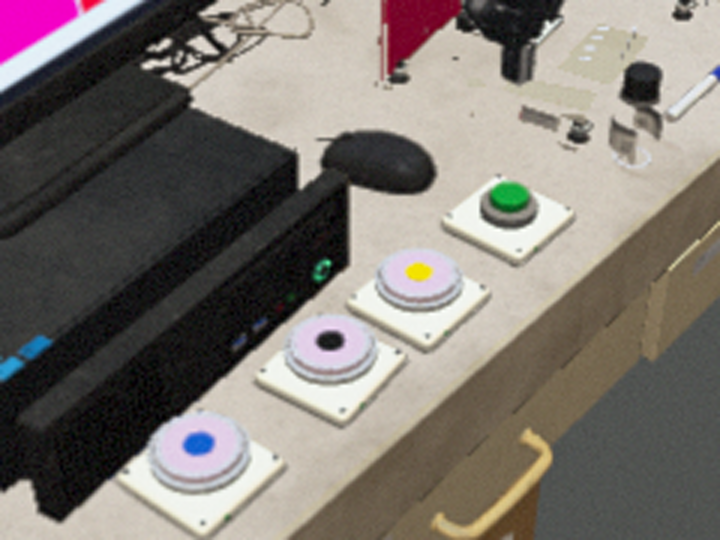

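The blue-dot dish is back at its original pixel (215.9, 287.5), and nothing else has moved. The gripper is above the key. Descending.

Call:
arm_command:
  rows: "0 0 -25 0 0 0;0 0 -50 0 0 0;0 0 -75 0 0 0;0 0 -92 0 0 0;0 0 -100 0 0 0;0 0 -104 0 0 0;0 0 -105 0 0 0;0 0 -105 0 0 0;0 0 -105 0 0 0"

```text
t: 11.1
tool_pos: [0.4901, -0.056, 0.1234]
tool_rot: [0.004, 3.138, 0.002]
contact_force: [-0.9, 0.4, -0.6]
opening: -0.0002
```

```bash
python3 - <<'E'
from h import *
o=monitor.get_obs();print(o['tool_pos'],o['tool_rot'],o['contact_force'])
s=grab('scene')
i=s['frame'][150:240,260:380,::-1];cv2.imwrite('pics/j.png',cv2.resize(i,None,fx=5,fy=5,interpolation=2))
E
```

```text
[ 0.49011138 -0.05597666  0.12343826] [3.59557748e-03 3.13756691e+00 2.26170856e-03] [-0.85967801  0.42924493 -0.59138221]
```

View pics/j.png

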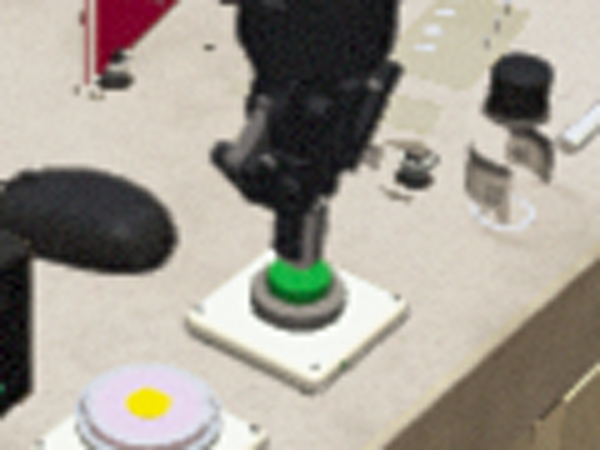

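The tip is centred over the key, about 8 mm above it, and clear of everything else. Pressing gently.

Call:
arm_command:
  rows: "0 0 -3 0 0 0;0 0 -6 0 0 0;0 0 -8 0 0 0;0 0 -9 0 0 0;0 0 -10 0 0 0;0 0 -11 0 0 0;0 0 -12 0 0 0;0 0 -12 0 0 0;0 0 -12 0 0 0"

```text
t: 12.28
tool_pos: [0.49, -0.056, 0.1114]
tool_rot: [0.004, 3.138, 0.002]
contact_force: [-2.8, 0.9, 3.3]
opening: -0.0001
```

```bash
cat > f.py <<'E'
from h import *
f=[]
for _ in range(5):
    s=grab('scene');o=monitor.get_obs();f.append(o['contact_force'])
print(np.mean(f,0),np.std(f,0),o['tool_pos'],o['t'])
E
python3 f.py
```

```text
[-2.15106249  0.21720517  3.36510197] [0.2323431  0.40038644 0.23150304] [ 0.4900043  -0.05595545  0.11133568] 12.525
```

Call:
arm_command:
  rows: "0 0 -0.8 0 0 0;0 0 -1.5 0 0 0;0 0 -1.5 0 0 0;0 0 -1.5 0 0 0"

```text
t: 13.02
tool_pos: [0.4901, -0.056, 0.11]
tool_rot: [0.004, 3.138, 0.002]
contact_force: [-1.5, 0.5, 3.9]
opening: -0.0001
```

```bash
python3 f.py
```

```text
[-2.31645967  0.74074877  3.77308709] [0.40965103 0.46789785 0.29213989] [ 0.49009268 -0.055962    0.10992057] 13.275
```

Call:
arm_command:
  rows: "0 0 -0.4 0 0 0;0 0 -0.8 0 0 0;0 0 -0.8 0 0 0;0 0 -0.8 0 0 0"

```text
t: 13.78
tool_pos: [0.4901, -0.056, 0.1092]
tool_rot: [0.004, 3.138, 0.002]
contact_force: [-2.4, 0.2, 3.8]
opening: 0.0003
```

```bash
python3 f.py
```

```text
[-2.04818197  0.61286214  4.37629595] [0.36818343 0.45872204 0.54390024] [ 0.49010098 -0.05597883  0.10914333] 14.025
```

About 4.4 N and 5.8 mm of the key's 6 mm travel. Withdrawing.

Call:
arm_command:
  rows: "0 0 2 0 0 0;0 0 4 0 0 0;0 0 7 0 0 0;0 0 12 0 0 0;0 0 25 0 0 0;0 0 50 0 0 0;0 0 85 0 0 0;0 0 115 0 0 0;0 0 140 0 0 0;0 0 150 0 0 0;0 0 150 0 0 0;0 0 150 0 0 0"

```text
t: 15.52
tool_pos: [0.4895, -0.0558, 0.2578]
tool_rot: [0.004, 3.14, 0.003]
contact_force: [0.8, 0.5, 0.1]
opening: 0.0
```

```bash
python3 - <<'E'
from h import *
o=monitor.get_obs();print(o['tool_pos'],o['contact_force'])
s=grab('scene','pics/k.png');a=cv2.imread('pics/a.png')[:,:,::-1]
for n,uv in [('blue',(216,288)),('black',(260,253)),('yel',(289,230)),('key',(319,205))]:
    print(n,blob(s,uv,12)[0],blob({'frame':a},uv,12)[0])
df=np.abs(s['frame'].astype(int)-a).max(2)[150:200,345:410];print('bottle/pen diff',df.max(),(df>40).sum())
E
```

```text
[ 0.48952282 -0.05583374  0.25777319] [0.78825287 0.50121355 0.08295272]
blue [215.93617021 287.44680851] [215.93333333 287.55555556]
black [259.5        253.15789474] [259.5        253.15789474]
yel [289.13333333 230.13333333] [289.13333333 230.13333333]
key [319.48611111 204.40277778] [319.46575342 204.45205479]
bottle/pen diff 21 0
```

View pics/k.png

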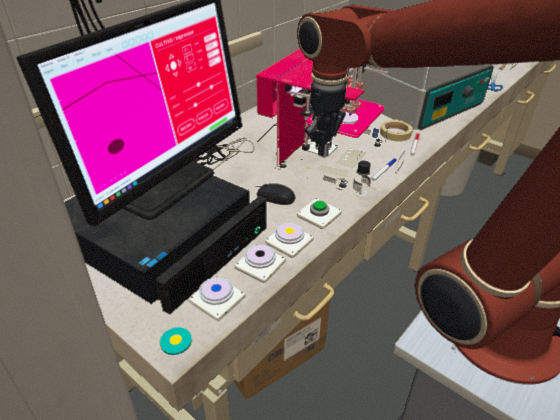

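The scene is unchanged: the dishes, key, bottle and pen are at their starting pixels, and the arm is clear.

```bash
python3 -c "
from h import *
print(workorder.finish_job())"
```

```text
the job is handed in; nothing more can be done
None
```

I pressed the blue-dot dish and then the green save key with the closed fingertips, withdrew, and handed the job in at about 15.5 s; it reports no verdict. The dish sank about 6.5 mm at about 4.6 N and sprang back up. The key went down about 5.8 mm at about 4.4 N. These depths come from the tool height and force readings, since the joint travel itself can't be read directly.

**Last checks:** all three dots and the key are within 0.15 px of their starting pixels, and the bottle and pen area is unchanged. The force on the tool is zero within noise (0.8 N or less per axis), so the robot touches nothing.

**Disagreements:**
- **Pad spacing:** the pad spacing measured in the images, 133, 104 and about 127 mm, is slightly outside the stated 108–126 mm.
- **Camera positions:** the scene and wrist cameras differed by about 3 mm at the dish and 6 mm at the key. I pressed the dish between the two estimates, and at the key within about 4 mm of each.

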